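Set up a hollow pivot pin in the V-rests for clamping

ROBOT

A 7-joint arm with a two-finger parallel gripper is mounted at the origin on the work surface. World frame = base frame: x ahead of the robot, y to its left, z up, the work surface at z = 0. Lengths are in m, angles in rad, forces in N, time in s.
With the tool pointing down it reaches from about 0.4 to 0.85 m from the base axis. Payload 10.4 kg.
Tool frame: the origin (TCP) lies midway between the tips of the shut fingers; the grasp point (between the pads) lies 19 mm behind it; z points along the fingers, y is the direction in which the jaws open and shut (so a half turn about z gives the same grasp; the last joint's range is limited). The gripper opens to 87 mm and grips with 3 to 60 N. Pads are 19 mm wide; open, the fingers measure 117 mm over their backs; the gripper's body (75 mm by 190 mm) begins 51 mm behind the grasp point.
Start: joints at [-1.333, 0.332, -0.065, 1.46, 0.022, 1.35, -0.088], TCP at [0.161, 0.604, 0.223] pointing down, gripper open.
Joint ranges: [-2.6, 2.6], [-0.5, 2.12], [-1.47, 1.34], [0.16, 2.42], [-1.27, 4.41], [0.06, 2.06], [-2.6, 2.6]. Speed limits (rad/s): [2.22, 2.22, 2.79, 2.79, 3.14, 3.14, 3.14].

INTERFACE

Orientations are given as a unit quaternion [w, x, y, z].
In Python, from bench import * gives the robot as it stands.
- The arm moves only by the tool servo_tool, never from a script. Its arguments are lists of equal length, an entry for each row: "xyz": the shift along the tool's x, y, z in units of 40 mm (1.0 is 40 mm), a list of three; "angular": the turn, a rotation vector about the tool's x, y, z in units of 8 degrees (1.0 is 8 degrees), a list of three; "grip": the finger opening in mm, from 0 to 87. A call has 1 to 8 rows; each row is the pose to reach, as a shift and turn from the pose commanded when the call began, along the tool's axes at that moment; what a row does not reach only later rows make up. A row lasts 1/8 s, in which the tool goes at most 62.5 mm and 10.7 degrees, less where a joint would pass 70% of its speed; a pose out of reach is approached as far as the arm can. A call with a gripper value outside its range is refused whole. The fingers move at their own pace and stop on an object; the grip force is fixed at half the most. Time passes only in rows, so rows that repeat a pose let the fingers close. It gives the time, the measured TCP pose, the force and the opening at its end, in the units of the state.
- sense(): the state, without advancing time (a new reading comes with each control period).
- snapshot(name): name is "side" or "top"; returns (picture, depth): 420x560x3 uint8, red, green, blue; 420x560 float32, m along the optical axis (not along the pixel's ray), 0 where there is no reading.
- camera_info(name): a dict with "vertical_fov" (degrees; the focal length in pixels is half the picture's height over the tangent of half this angle, whatever the lens; pixels are square), "cx", "cy" (the principal point, pixels), "k1" (the pictures are not rectified: a ray, as slopes to the right and down, at radius r is drawn at 1 + k1 r^2 times it, then the intrinsics apply), "world_to_cam" (4x4, takes a point from world to camera coordinates). Camera axes: x right, y down, z forward; pixel columns grow to the right and rows downward; lengths in m; the calibration is good to about 2 mm. A picture is of the moment at which its call begins. camera_info takes no time and is no camera call.
- job_done(): hands the job in, once; it reports no verdict.
The state is a dict: "clock": time; "q": joint angles; "dq": joint speeds; "joint_efforts": joint torques, N m; "tool_pos": TCP position; "orientation": TCP orientation; "wrist_force": force on the tool from outside, world axes, zero at the start; "wrist_torque": the same for the moment, N m; "gripper_width": finger opening in m.
Only numpy, scipy, OpenCV 4.12 (cv2) and the standard library are available. Lean on these libraries where they do the work, as an engineer would, in place of code of your own. Each camera call takes 0.05 s, during which the arm holds its last target.

TASK

Set up the hollow steel pin for clamping: first slide the spacer sleeve over the upright stud beside the two V-rests until it sits fully down on the stud's shoulder, and let go of it; then take the pin from its wooden tray and lay it in both V-rests, centred end to end. Finish while still holding the pin there, pressed down with a steady push of about 15 N so that it bears on both sloping sides of the V; do not put it down and leave. Leave the wrench, the nut and the tin where they are.

Things in the scene. Friction and masses are not known exactly. Their poses are not given: they have to be found in the camera images.
- fixture: Fixed grey plate, x -95..95, y -50..130, 12 mm thick, with two steel V-rests and a stud (on the +y side). Origin on the bench under the middle of the V; z up, x along the V. V-rests: 30 mm long in x, 64 wide in y, centred at x = -52 and 52 (open gap 74 mm between, room for fingers), tops 54 mm above the bench. One common 90 degree V, bottom line 32 mm above the bench.
- v_seat (a point): Where the pin's centre lies when it is fully seated: on the V's centre plane, half-way between the two V-rests, 54.6 mm above the bench. Axes as the fixture's (x along the V).
- stud_top (a point): Centre of the stud's top end, 80 mm above the bench, 105 mm from the V's centre line. The stud is 19 mm in diameter with its top 6 mm tapered to 12 mm; it stands on a round shoulder 36 mm in diameter whose top is 20 mm above the bench. Axes as the fixture's.
- pin_center (a point): Centre of the loose hollow steel pin (told by its dark bores at the ends): outer diameter 32 mm, length 160 mm, x along its length, about 0.45 to 0.7 kg. It starts lying in the wooden tray, its centre 36 mm above the bench and half-way along the tray.
- pin: The same pin; the body's origin is a point on its outer surface half-way along, which was underneath at the start.
- tray: Fixed wooden tray 200 x 80 mm with a 6 mm floor; origin on the bench under its centre, x along it. Two wooden cross saddles 20 mm long in x at x = -62 and +62 mm carry the pin 20 mm above the bench, with chocks up to 30 mm high either side; between the saddles (104 mm) the tray is open down to the floor.
- sleeve_center (a point): Centre (half-way up) of the loose steel spacer sleeve, a plain tube standing upright on the bench: outer diameter 40 mm, bore 22 mm, height 50 mm, z along its bore, about 0.25 kg. Fully down on the stud its centre is 45 mm above the bench.
- sleeve: The same sleeve; origin at the centre of its lower end.
- flank_a: The V's fixed sloping sides (45 degrees) nearer the stud, on both V-rests; origin on the line where the seated pin touches them, 11.3 mm to the stud's side of the centre plane.
- flank_b: The V's fixed sloping sides (45 degrees) farther from the stud, on both V-rests; origin on the line where the seated pin touches them, 11.3 mm from the centre plane.
- wrench: Bystander: a loose 200 mm steel wrench lying beyond the fixture. Leave it.
- nut: Bystander: a loose large hexagon nut, 42 mm over flats, 20 mm high. Leave it.
- tin: Bystander: a loose closed metal tin, 66 mm in diameter, 60 mm high. Leave it.
Not all that is in view belongs to the job. Of the things like the pin, leave any that is turquoise; of the rest the larger one is meant. Of the things that look like the sleeve, take the one that is nearest to the robot's base at the start.

How it is judged:
On the way, in this order (a step that is already met when the one before it is completed fails the run):
1. the sleeve sits fully down on the stud's shoulder and is let go (z of sleeve_center in the frame of fixture between 0.042 and 0.048 m and horizontal distance between sleeve_center and stud_top below 0.004 m and angle between the z axis of sleeve_center and the z axis of fixture, either way round below 0.08 rad and contact force between the fingers and sleeve below 0.1 N), for 0.2 s.
2. the pin lies seated in both V-rests (x of pin_center in the frame of fixture between -0.012 and 0.012 m and y of pin_center in the frame of fixture between -0.003 and 0.003 m and z of pin_center in the frame of fixture between 0.0515 and 0.0572 m and angle between the x axis of pin_center and the x axis of fixture, either way round below 0.035 rad), for 0.2 s.
At the end, for the whole second after the job is handed in: Pin in both V-rests: within 12 mm of centre along the V, 3 mm across and in height, 2 degrees, at rest; fingers still pressing it so each sloping side bears over 6 N (weight alone: under 5 N). Sleeve untouched on the stud: centre within 3 mm of 45 mm height, 4 mm of its axis, upright (all of step 1 and all of step 2 and contact force between each of flank_a, flank_b and pin above 6 N and contact force between the fingers and pin above 3 N and linear speed of pin below 0.02 m/s); the arm keeps its last pose, push and grip.
It fails at once if the wrench is disturbed (moved more than 30 mm) (distance of wrench from where it was at the start of the episode above 0.03 m).
It fails at once if the nut is disturbed (moved more than 30 mm) (distance of nut from where it was at the start of the episode above 0.03 m).
It fails at once if the tin is disturbed (moved more than 30 mm) (distance of tin from where it was at the start of the episode above 0.03 m).
It also fails if it takes over 69 s, if anything falls off the work surface, if the arm or the gripper's body presses on something with over 40 N, if the wrist force passes 120 N, or if a joint passes its speed limit or range.

## Working session

There is one attempt and no reset: what is moved stays moved. The work goes in short steps, Python scripts to look and compute and a tool call to move; the robot and the scene stay as the last step left them, time stands still between calls to the robot, and variables do not carry over. Pictures are saved under pics/ and viewed, and the job is handed in when it is done.

Besides the shell and the picture viewer there is one more tool, called as a command line: name --argument value ..., lists and objects as JSON in quotes. servo_tool: Moves the arm, as the interface text tells. Its arguments: {"type":"object","properties":{"xyz":{"type":"array","items":{"type":"array","items":{"type":"number"}}},"angular":{"type":"array","items":{"type":"array","items":{"type":"number"}}},"grip":{"type":"array","items":{"type":"number"}}},"required":["xyz","angular","grip"]}

```bash
mkdir -p pics; ls; python3 - <<'E'
from bench import *
import cv2, numpy as np
print(sense())
for n in("side","top"):
    p,d=snapshot(n); cv2.imwrite(f"pics/{n}0.png",p[:,:,::-1]); np.savez(f"{n}0.npz",p=p,d=d); print(camera_info(n))
E
```

```text
pics
{'clock': 0.0, 'q': array([-1.33259914,  0.33285283, -0.06472147,  1.4609698 ,  0.02156639,
        1.34987246, -0.08849616]), 'dq': array([ 0.00153055,  0.00017681, -0.00042385,  0.00178713,  0.00084191,
        0.00088509,  0.00019216]), 'joint_efforts': array([-3.44219252e-04, -6.23263335e+01,  2.44027027e-02, -3.89895165e+01,
       -6.12960686e-02,  3.97766777e-02,  1.52953635e-04]), 'tool_pos': array([0.16103776, 0.60349082, 0.22175226]), 'orientation': array([-7.86066346e-05,  1.30010322e-01,  9.91512390e-01, -6.99946950e-04]), 'wrist_force': array([ 0.72072549,  0.21102425, -0.44084467]), 'wrist_torque': array([ 0.01771921, -0.00658085,  0.00513731]), 'gripper_width': 0.08690003912939184}
{'vertical_fov': 43.9785156608984, 'cx': 282.4845636516068, 'cy': 210.5087414559032, 'k1': 0.03227165073054266, 'world_to_cam': array([[ 0.77842558, -0.6277316 ,  0.00258199, -0.40074568],
       [-0.38070053, -0.47535437, -0.7931616 ,  0.28750683],
       [ 0.49911996,  0.61643431, -0.60900575,  1.01817382],
       [ 0.        ,  0.        ,  0.        ,  1.        ]])}
{'vertical_fov': 50.24958930759639, 'cx': 283.48393906470034, 'cy': 204.29813410260633, 'k1': -0.11877380218389508, 'world_to_cam': array([[ 0.00906117, -0.99967937,  0.02364417,  0.01541371],
       [-0.98762286, -0.01264952, -0.1563364 ,  0.54047798],
       [ 0.15658536, -0.02193494, -0.98742082,  1.00872591],
       [ 0.        ,  0.        ,  0.        ,  1.        ]])}
```

View pics/side0.png

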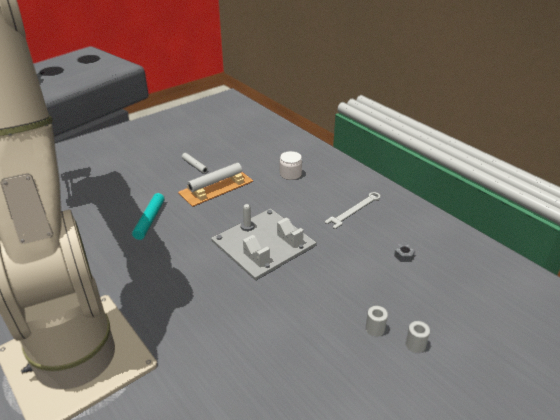

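View pics/top0.png

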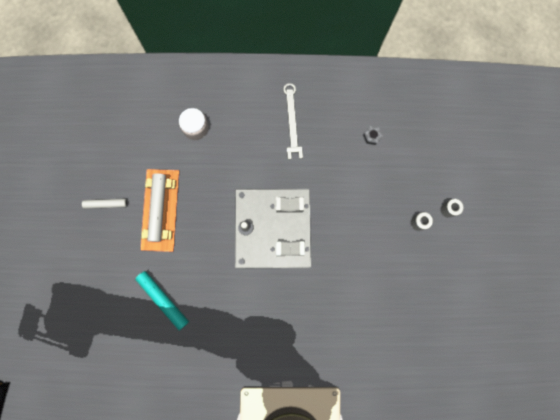

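```bash
cat > h.py <<'E'
from bench import *
import cv2, numpy as np
def K(n):
    c=camera_info(n); f=210/np.tan(np.radians(c["vertical_fov"]/2)); return c,f
def cloud(n,d):
    c,f=K(n); v,u=np.mgrid[0:420,0:560].astype(float)
    x=(u-c["cx"])/f; y=(v-c["cy"])/f; a,b=x.copy(),y.copy()
    for _ in range(20):
        s=1+c["k1"]*(a*a+b*b); a=x/s;b=y/s
    P=np.stack([a*d,b*d,d],-1); T=c["world_to_cam"]
    W=(P-T[:3,3])@T[:3,:3]; W[d==0]=np.nan; return W
def proj(n,p):
    c,f=K(n);T=c["world_to_cam"];q=np.atleast_2d(p)@T[:3,:3].T+T[:3,3]
    a=q[:,:2]/q[:,2:]; r2=(a**2).sum(1,keepdims=True); a=a*(1+c["k1"]*r2)
    return a*f+[c["cx"],c["cy"]]
E
python3 - <<'E'
from h import *
for n in("top","side"):
    z=np.load(n+"0.npz"); W=cloud(n,z["d"])
    bz=W[...,2]
    print(n,"bench z",np.nanmedian(bz), np.isnan(bz).mean())
    m=((bz>0.02)&(bz<0.11)&(W[...,0]>0.25)&(W[...,0]<0.85)&(abs(W[...,1])<0.5)).astype(np.uint8)
    k,l,s,c=cv2.connectedComponentsWithStats(m)
    for i in range(1,k):
        if s[i,4]>25:
            q=W[l==i]; print(s[i],c[i].round(),np.median(q,0).round(4),q.min(0).round(3),q.max(0).round(3))
z=np.load("top0.npz")["p"][:,:,::-1]
cv2.imwrite("pics/crop1.png",cv2.resize(z[160:280,120:320],None,fx=4,fy=4,interpolation=cv2.INTER_CUBIC))
E
```

```text
top bench z -0.002108682361462241 0.00415391156462585
[179 109  29  29 658] [193. 123.] [0.7324 0.2408 0.0573] [0.707 0.21  0.02 ] [0.768 0.276 0.063]
[ 142  173   31   69 1104] [156. 207.] [0.5292 0.3189 0.0461] [0.451 0.291 0.02 ] [0.611 0.358 0.055]
[276 197  28  15 384] [290. 205.] [0.5392 0.0058 0.0456] [ 0.525 -0.024  0.027] [0.557 0.039 0.056]
[443 199  20  18 255] [452. 208.] [ 0.5383 -0.3857  0.045 ] [ 0.519 -0.408  0.02 ] [ 0.558 -0.368  0.053]
[413 213  20  17 227] [422. 221.] [ 0.5056 -0.31    0.046 ] [ 0.485 -0.332  0.02 ] [ 0.523 -0.292  0.052]
[239 221  10  12  78] [244. 226.] [0.4843 0.1107 0.0743] [0.476 0.103 0.021] [0.496 0.126 0.082]
[276 242  29  14 387] [290. 249.] [0.4361 0.0049 0.0449] [ 0.421 -0.027  0.025] [0.452 0.038 0.056]
[136 271  52  58 841] [161. 300.] [0.3141 0.3031 0.0278] [0.25  0.241 0.02 ] [0.38  0.366 0.035]
side bench z -0.00043307230568421135 0.0039625850340136055
[280 151  22  24 442] [290. 163.] [0.728  0.2277 0.0512] [0.704 0.206 0.02 ] [0.769 0.274 0.064]
[188 163  56  32 704] [215. 178.] [0.5211 0.3086 0.0423] [0.448 0.282 0.02 ] [0.611 0.335 0.056]
[134 193  31  42 471] [148. 214.] [0.3086 0.292  0.0287] [0.25  0.235 0.02 ] [0.38  0.368 0.039]
[241 204  13  24 176] [247. 216.] [0.4831 0.1036 0.0525] [0.468 0.096 0.02 ] [0.501 0.124 0.082]
[277 217  27  29 442] [289. 231.] [0.5346 0.0073 0.041 ] [ 0.524 -0.03   0.02 ] [0.559 0.039 0.057]
[243 235  27  30 483] [256. 250.] [0.4321 0.0051 0.0412] [ 0.42  -0.033  0.02 ] [0.454 0.037 0.057]
[396 244  16  12  73] [404. 249.] [ 0.7243 -0.2021  0.0207] [ 0.703 -0.219  0.02 ] [ 0.743 -0.181  0.023]
[366 306  21  25 422] [376. 318.] [ 0.4988 -0.3177  0.0442] [ 0.484 -0.335  0.02 ] [ 0.526 -0.294  0.053]
[406 321  24  26 490] [418. 333.] [ 0.5322 -0.3945  0.044 ] [ 0.515 -0.414  0.02 ] [ 0.56  -0.372  0.054]
```

View pics/crop1.png

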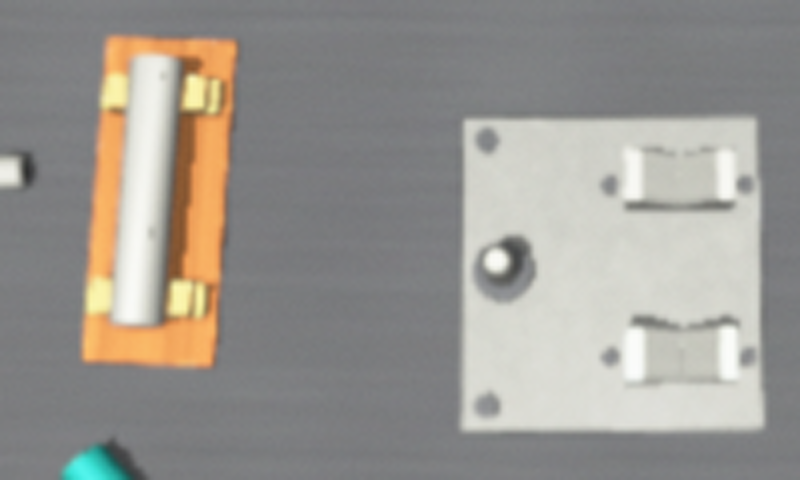

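```bash
cat > fit.py <<'E'
from h import *
from scipy.optimize import least_squares
def cyl(W,c0,r,z0,z1,R):
    d=np.hypot(W[...,0]-c0[0],W[...,1]-c0[1]); m=(d<R)&(W[...,2]>z0)&(W[...,2]<z1)
    q=W[m]
    f=lambda c:np.hypot(q[:,0]-c[0],q[:,1]-c[1])-r
    s=least_squares(f,c0,loss="soft_l1",f_scale=0.001)
    return s.x,len(q),np.std(f(s.x))
def top(W,c0,z0,R):
    d=np.hypot(W[...,0]-c0[0],W[...,1]-c0[1]); m=(d<R)&(W[...,2]>z0)
    q=W[m];return q.mean(0),(q[:,:2].min(0)+q[:,:2].max(0))/2,len(q)
def axis(W,c0,yaw,r,zc,L,zlo):
    # horizontal cylinder: fit y offset,yaw,z
    a=np.array([np.cos(yaw),np.sin(yaw)]);dx=W[...,:2]-c0
    m=(abs(dx@a)<L/2+.02)&(abs(dx@[-a[1],a[0]])<.03)&(W[...,2]>zlo); q=W[m]
    def f(p):
        n=np.array([-np.sin(p[1]),np.cos(p[1])]); return np.hypot((q[:,:2]-c0)@n-p[0],q[:,2]-p[2])-r
    s=least_squares(f,[0,yaw,zc],loss="soft_l1",f_scale=.001); p=s.x
    t=(q[:,:2]-c0)@[np.cos(p[1]),np.sin(p[1])]
    ext=np.percentile(t,[1,99]);mid=ext.mean()
    c=c0+mid*np.array([np.cos(p[1]),np.sin(p[1])])+p[0]*np.array([-np.sin(p[1]),np.cos(p[1])])
    return c,p[1],p[2],np.ptp(t),len(q),np.std(f(p))
E
python3 - <<'E'
from fit import *
for n in("top","side"):
    z=np.load(n+"0.npz"); W=cloud(n,z["d"])
    b=(abs(W[...,2])<.01)&(W[...,0]>.3)&(W[...,0]<.8)&(abs(W[...,1])<.4)
    q=W[b];A=np.c_[q[:,:2]-[.5,0],np.ones(len(q))];print(n,"plane",np.linalg.lstsq(A,q[:,2],rcond=None)[0], np.std(q[:,2]))
    print("sleeve",cyl(W,np.array([.505,-.313]),.020,.008,.045,.03),top(W,np.array([.505,-.313]),.046,.03))
    print("stud",cyl(W,np.array([.486,.113]),.0095,.026,.072,.02),top(W,np.array([.486,.113]),.075,.02))
    print("pin",axis(W,np.array([.53,.317]),-.1,.016,.036,.16,.034))
    m=(abs(W[...,2]-.012)<.004)&(abs(W[...,0]-.487)<.14)&(abs(W[...,1]-.045)<.14)
    q=W[m][:,:2].astype(np.float32);print("plate",len(q),cv2.minAreaRect(q))
    for x0 in(.539,.436):
        m=(W[...,2]>.05)&(abs(W[...,0]-x0)<.03)&(abs(W[...,1])<.05);q=W[m][:,:2].astype(np.float32);print("vtop",len(q),q.mean(0),(q.min(0)+q.max(0))/2,cv2.minAreaRect(q))
    ms=(W[...,2]>.027)&(W[...,2]<.055)&(abs(W[...,0]-.487)<.08)&(abs(W[...,1]-.006)<.021)
    q=W[ms]
    def f(p): return (abs(q[:,1]-p[0]-p[1]*(q[:,0]-.487))-(q[:,2]-p[2]))/1.414
    s=least_squares(f,[.006,0,.032],loss="soft_l1",f_scale=.001);print("V",s.x,len(q),np.std(f(s.x)))
E
```

```text
top plane [-0.00057196  0.00230119 -0.00121687] 0.003078131680305005
sleeve (array([ 0.49639295, -0.31024898]), 128, np.float64(0.004148627173086106)) (array([ 0.50430712, -0.3121652 ,  0.04818268]), array([ 0.50470795, -0.31157975]), 114)
stud (array([0.48754194, 0.11163767]), 20, np.float64(0.000516956312392645)) (array([0.48701437, 0.11179208, 0.07762911]), array([0.48658516, 0.11172031]), 33)
pin (array([0.53040208, 0.32344355]), np.float64(-0.02129351955201998), np.float64(0.034101930426967374), np.float64(0.1601553070443889), 894, np.float64(0.0017397241942208805))
plate 4181 ((0.488614946603775, 0.04671139270067215), (0.18900808691978455, 0.18028707802295685), 0.7490594983100891)
vtop 115 [0.5404101  0.00678759] [0.54063463 0.00754294] ((0.5406362414360046, 0.007415439933538437), (0.030331671237945557, 0.06320860981941223), 0.9027585983276367)
vtop 103 [0.43759558 0.00507907] [0.43740273 0.00448651] ((0.4374847114086151, 0.0044675953686237335), (0.02779294364154339, 0.062093645334243774), 0.6264641284942627)
V [0.00656492 0.01999446 0.02996424] 488 0.0020299216947303957
side p
[... 391 characters left out ...]
), 28)
pin (array([0.52811468, 0.32020126]), np.float64(-0.01850775231055136), np.float64(0.03478658279247967), np.float64(0.16173590901561302), 521, np.float64(0.002601912244781317))
plate 2585 ((0.48830172419548035, 0.043141987174749374), (0.19310347735881805, 0.18303093314170837), 1.1143563985824585)
vtop 107 [0.54006237 0.00572636] [0.54062986 0.00509656] ((0.5405994057655334, 0.005173396319150925), (0.03196050599217415, 0.06758690625429153), 0.9473557472229004)
vtop 115 [0.43654606 0.00201336] [0.4363181  0.00311262] ((0.43630680441856384, 0.0031311046332120895), (0.06822194159030914, 0.03273012489080429), 89.87841033935547)
V [0.00189717 0.01804698 0.02846903] 407 0.0037525179845010054
```

```bash
python3 - <<'E'
from fit import *
for n in("top","side"):
    z=np.load(n+"0.npz"); W=cloud(n,z["d"])
    for th in(.036,.042,.046):
        m=(W[...,2]>th)&(abs(W[...,0]-.53)<.11)&(abs(W[...,1]-.317)<.06)
        q=W[m][:,:2].astype(np.float32);r=cv2.minAreaRect(q);v=np.linalg.svd(q-q.mean(0))[2][0];print(th,len(q),r,np.arctan(v[1]/v[0]),q.mean(0))
    for y0 in(-.1,-.05):print(axis(W,np.array([.53,.32]),y0,.016,.036,.16,.040))
    m=(abs(W[...,2]-.006)<.006)&(abs(W[...,0]-.53)<.13)&(abs(W[...,1]-.317)<.07)
    hsv=cv2.cvtColor(z["p"],cv2.COLOR_RGB2HSV); m&=(hsv[...,1]>130)&(hsv[...,0]<30)
    q=W[m][:,:2].astype(np.float32);print("tray",len(q),cv2.minAreaRect(q))
    # sleeve profile
    m=(np.hypot(W[...,0]-.505,W[...,1]+.313)<.035)&(W[...,2]>.02);q=W[m]
    r=np.hypot(*(q[:,:2]-(.505,-.313)).T)
    s=z["p"];u=proj(n,[.505,-.313,.05])[0].astype(int);print(u)
    cv2.imwrite(f"pics/slv_{n}.png",cv2.resize(s[u[1]-30:u[1]+40,u[0]-30:u[0]+60,::-1],None,fx=8,fy=8,interpolation=cv2.INTER_CUBIC))
E
```

```text
0.036 877 ((0.531203031539917, 0.3231755197048187), (0.033206745982170105, 0.15962515771389008), 88.57157897949219) -0.014886119 [0.530693   0.32068664]
0.042 756 ((0.5310863256454468, 0.322661429643631), (0.029770389199256897, 0.1594112366437912), 88.6784439086914) -0.017031133 [0.53057355 0.32172674]
0.046 558 ((0.5310759544372559, 0.3226715922355652), (0.026274170726537704, 0.1593986600637436), 88.52471160888672) -0.021326795 [0.5318814 0.3226091]
(array([0.53039723, 0.32326787]), np.float64(-0.02063773143628515), np.float64(0.03411173478030144), np.float64(0.15942159913289825), 810, np.float64(0.001706020659671345))
(array([0.53039723, 0.32326788]), np.float64(-0.02063789427543468), np.float64(0.03411173591076831), np.float64(0.15942159846890486), 810, np.float64(0.001706020554631969))
tray 1254 ((0.530312716960907, 0.32209429144859314), (0.0799478217959404, 0.19877254962921143), 88.87785339355469)
[424 220]
0.036 483 ((0.5284245610237122, 0.3151213526725769), (0.03195634484291077, 0.1619824767112732), 87.50096893310547) -0.030217033 [0.5244566  0.31224772]
0.042 360 ((0.5283430218696594, 0.31437039375305176), (0.030486803501844406, 0.16160254180431366), 89.541259765625) -0.024776695 [0.5248191  0.31411466]
0.046 277 ((0.5278732180595398, 0.3164573311805725), (0.0265185683965683, 0.16060702502727509), 89.72846221923828) -0.024885077 [0.5250769  0.31571048]
(array([0.52810348, 0.31966055]), np.float64(-0.02364766889009522), np.float64(0.03470982161011525), np.float64(0.16179468652590467), 415, np.float64(0.002411966642686646))
(array([0.52810348, 0.31966054]), np.float64(-0.02364763170891637), np.float64(0.03470981521684655), np.float64(0.1617946861161775), 415, np.float64(0.00241196648544814))
tray 672 ((0.5279569625854492, 0.3165682554244995), (0.08585748821496964, 0.19919246435165405), 87.4726791381836)
[376 312]
```

View pics/slv_top.png

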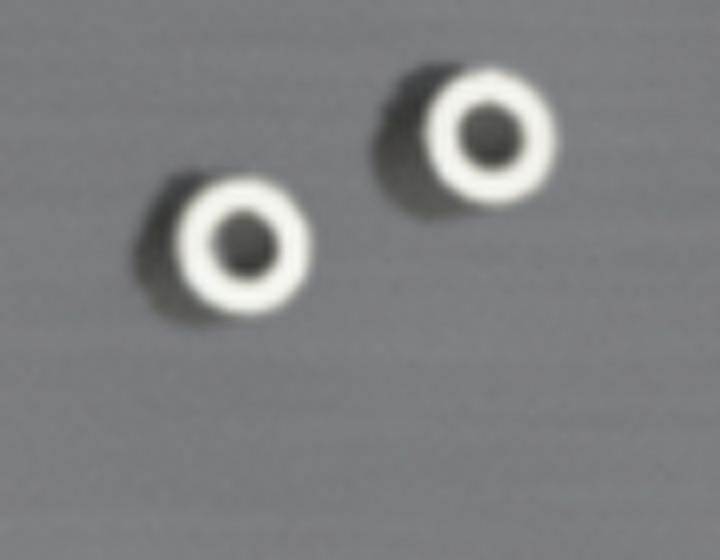

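```bash
cat >> fit.py <<'E'
def ray(n,uv,z):
    c,f=K(n);T=c["world_to_cam"];x=(np.array(uv)-[c["cx"],c["cy"]])/f;a=x.copy()
    for _ in range(20): a=x/(1+c["k1"]*(a@a))
    o=-T[:3,:3].T@T[:3,3];d=T[:3,:3].T@np.r_[a,1];return (o+d*(z-o[2])/d[2])
def bright(n,p,w,R,th):
    u=proj(n,w)[0];g=cv2.cvtColor(p,cv2.COLOR_RGB2GRAY).astype(float)
    v,uu=np.mgrid[0:420,0:560];m=np.hypot(uu-u[0],v-u[1])<R
    wt=np.clip((g-th)/(245-th),0,1)*m
    return ray(n,[(wt*uu).sum()/wt.sum(),(wt*v).sum()/wt.sum()],w[2]),wt.sum()
E
cat > plan.py <<'E'
from h import *
from scipy.spatial.transform import Rotation as Ro
def plan(xyz,yaw_deg):
    """world target, tool-y heading in deg, tool down -> units from measured pose"""
    s=sense();q=s["orientation"];R=Ro.from_quat([q[1],q[2],q[3],q[0]])
    y=np.radians(yaw_deg);ty=np.array([np.cos(y),np.sin(y),0]);tz=np.array([0,0,-1.]);tx=np.cross(ty,tz)
    D=Ro.from_matrix(np.c_[tx,ty,tz])
    print("t",s["clock"],"pos",s["tool_pos"].round(4),"F",s["wrist_force"].round(1),"w",round(s["gripper_width"],4))
    print("xyz",(R.inv().apply(np.array(xyz)-s["tool_pos"])/.04).round(3),"ang",((R.inv()*D).as_rotvec(degrees=True)/8).round(3),
      "world heading",np.degrees(np.arctan2(*R.apply([0,1,0])[1::-1])).round(2))
E
python3 - <<'E'
from fit import *
for n in("top","side"):
    p=np.load(n+"0.npz")["p"]
    for th in(180,210):
        print(n,th,"sleeve",bright(n,p,[.505,-.313,.05],13 if n=="top" else 13,th),"stud",bright(n,p,[.4875,.110,.08],6,th))
from plan import *
plan([.505,-.313,.1],60)
E
```

```text
top 180 sleeve (array([ 0.50458942, -0.31126494,  0.05      ]), np.float64(106.81538461538463)) stud (array([0.48814964, 0.11189767, 0.08      ]), np.float64(22.230769230769234))
top 210 sleeve (array([ 0.50459791, -0.31137122,  0.05      ]), np.float64(82.45714285714286)) stud (array([0.48699905, 0.11134587, 0.08      ]), np.float64(14.485714285714288))
side 180 sleeve (array([ 0.50487448, -0.31509511,  0.05      ]), np.float64(63.800000000000004)) stud (array([0.48693943, 0.10825351, 0.08      ]), np.float64(4.4))
side 210 sleeve (array([ 0.504619 , -0.3156788,  0.05     ]), np.float64(11.485714285714284)) stud (array([0.48776859, 0.1087449 , 0.08      ]), np.float64(0.3142857142857143))
t 0.1 pos [0.161  0.6035 0.2219] F [-0.2  0.2 -0.6] w 0.0869
xyz [-14.216 -19.918   3.071] ang [-9.000e-03  1.000e-03  1.882e+00] world heading 75.06
```

servo_tool --xyz '[[-1.1,-1.0,0],[-2.2,-2.0,0],[-3.3,-3.0,0],[-4.4,-4.0,0],[-5.5,-5.0,0],[-6.6,-6.0,0],[-7.7,-7.0,0],[-8.8,-8.0,0]]' --angular '[[0,0,0],[0,0,0],[0,0,0.4],[0,0,0.8],[0,0,1.2],[0,0,1.6],[0,0,1.88],[0,0,1.88]]' --grip '[87,87,87,87,87,87,87,87]'

```text
clock: 1.1
tool_pos: [0.4193, 0.2021, 0.2225]
orientation: [-0.0, 0.259, 0.966, 0.0]
wrist_force: [0.2, 0.6, 0.3]
gripper_width: 0.0868
```

```bash
python3 -c "
from plan import *
plan([.505,-.3133,.1],60)"
```

```text
t 1.1 pos [0.4193 0.2021 0.2225] F [0.2 0.6 0.3] w 0.0868
xyz [ -8.299 -10.088   3.058] ang [ 0.002 -0.001 -0.001] world heading 59.99
```

servo_tool --xyz '[[-0.9,-1.1,0],[-1.8,-2.2,0],[-2.7,-3.3,0],[-3.6,-4.4,0],[-4.5,-5.5,0],[-5.4,-6.6,0.5],[-6.3,-7.7,1.0],[-7.2,-8.8,1.5]]' --angular '[[0,0,0],[0,0,0],[0,0,0],[0,0,0],[0,0,0],[0,0,0],[0,0,0],[0,0,0]]' --grip '[87,87,87,87,87,87,87,87]'

```text
clock: 2.1
tool_pos: [0.4926, -0.2463, 0.162]
orientation: [0.0, 0.258, 0.966, 0.0]
wrist_force: [0.9, 0.6, 0.2]
gripper_width: 0.0873
```

servo_tool --xyz '[[-0.55,-0.65,0.4],[-1.1,-1.29,0.9],[-1.1,-1.29,1.4],[-1.1,-1.29,1.56],[-1.1,-1.29,1.56]]' --angular '[[0,0,0],[0,0,0],[0,0,0],[0,0,0],[0,0,0]]' --grip '[87,87,87,87,87]'

```text
clock: 2.72
tool_pos: [0.5048, -0.3102, 0.1]
orientation: [-0.0, 0.258, 0.966, 0.0]
wrist_force: [-0.7, 0.7, -0.4]
gripper_width: 0.0869
```

```bash
python3 -c "
from plan import *
plan([.505,-.3133,.015],60)
for n in ('side','top'):
  p,d=snapshot(n); u=proj(n,[.505,-.313,.05])[0].astype(int)
  cv2.imwrite(f'pics/a_{n}.png',cv2.resize(p[max(0,u[1]-100):u[1]+60,u[0]-100:u[0]+100,::-1],None,fx=3.5,fy=3.5))
"
```

```text
t 2.725 pos [ 0.5048 -0.3102  0.1   ] F [-0.7  0.7 -0.4] w 0.0869
xyz [-0.045 -0.066  2.124] ang [ 0.005 -0.006  0.013] world heading 60.1
```

View pics/a_side.png

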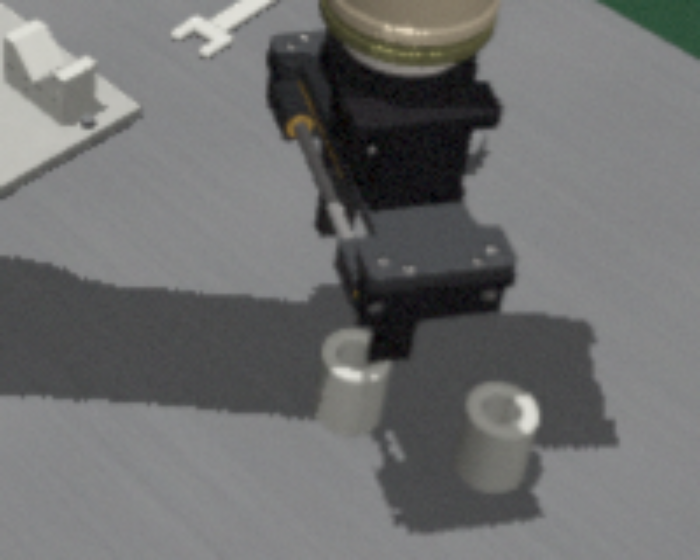

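View pics/a_top.png

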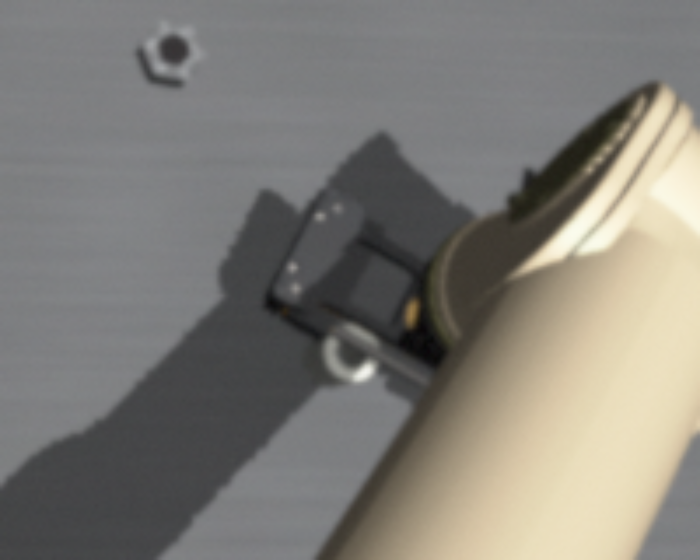

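```bash
python3 -c "
from plan import *
s=sense();q=s['orientation'];R=Ro.from_quat([q[1],q[2],q[3],q[0]])
P=[s['tool_pos']+R.apply(v) for v in ([0,0,0],[0,.0435,0],[0,-.0435,0],[0,.0435,-.07],[0,-.0435,-.07],[0,.095,-.07],[0,-.095,-.07])]
print(np.round(P,3))
for n in ('side','top'):
  u=proj(n,[.505,-.313,.05])[0].astype(int); x=proj(n,np.array(P)); print(n,((x-[u[0]-100,max(0,u[1]-100)])*3.5).round())
"
```

```text
[[ 0.505 -0.311  0.101]
 [ 0.527 -0.273  0.101]
 [ 0.484 -0.348  0.101]
 [ 0.527 -0.273  0.171]
 [ 0.484 -0.348  0.171]
 [ 0.553 -0.228  0.171]
 [ 0.458 -0.393  0.171]]
side [[360. 287.]
 [337. 232.]
 [384. 346.]
 [350. 141.]
 [400. 254.]
 [324.  82.]
 [434. 328.]]
top [[376. 341.]
 [318. 307.]
 [433. 375.]
 [354. 290.]
 [478. 363.]
 [280. 247.]
 [550. 406.]]
```

servo_tool --xyz '[[0,0,0.7],[0,0,1.4],[0,0,2.0],[0,0,2.12],[0,0,2.12],[0,0,2.12]]' --angular '[[0,0,0],[0,0,0],[0,0,0],[0,0,0],[0,0,0],[0,0,0]]' --grip '[87,87,87,87,60,40]'

```text
clock: 3.58
tool_pos: [0.5054, -0.3118, 0.0166]
orientation: [0.001, 0.259, 0.966, -0.0]
wrist_force: [-0.0, -0.8, -0.3]
gripper_width: 0.0741
```

servo_tool --xyz '[[0,0,0],[0,0,0],[0,0,0],[0,0,0],[0,0,0],[0,0,0]]' --angular '[[0,0,0],[0,0,0],[0,0,0],[0,0,0],[0,0,0],[0,0,0]]' --grip '[36,36,36,36,87,87]'

```text
clock: 4.32
tool_pos: [0.5046, -0.3115, 0.0153]
orientation: [-0.0, 0.259, 0.966, 0.0]
wrist_force: [0.1, -0.4, 0.6]
gripper_width: 0.0513
```

```bash
python3 -c "
from plan import *
plan([.505,-.3133,.015],-30);plan([.505,-.3133,.015],-30);print(sense()['q'].round(3))
"
```

```text
t 4.325 pos [ 0.5046 -0.3115  0.0153] F [ 0.1 -0.4  0.6] w 0.0513
xyz [-0.031 -0.035  0.006] ang [ 0.0000e+00 -1.0000e-03  1.1253e+01] world heading 60.02
t 4.325 pos [ 0.5046 -0.3115  0.0153] F [ 0.1 -0.4  0.6] w 0.0513
xyz [-0.031 -0.035  0.006] ang [ 0.0000e+00 -1.0000e-03  1.1253e+01] world heading 60.02
[-0.093  0.562  0.725  1.785 -0.444  0.965  1.862]
```

servo_tool --xyz '[[0,0,0],[0,0,0],[0,0,0],[0,0,0],[0,0,0],[0,0,0],[0,0,0],[0,0,0]]' --angular '[[0,0,0.6],[0,0,1.9],[0,0,3.2],[0,0,4.5],[0,0,5.8],[0,0,7.1],[0,0,8.4],[0,0,9.7]]' --grip '[87,87,87,87,87,87,87,70]'

```text
clock: 5.32
tool_pos: [0.5047, -0.3114, 0.0153]
orientation: [-0.0, 0.809, 0.588, 0.0]
wrist_force: [0.2, -0.4, -0.7]
gripper_width: 0.0825
```

servo_tool --xyz '[[0,0,0],[0,0,0],[0,0,0],[0,0,0],[0,0,0],[0,0,0],[0,0,0],[0,0,0]]' --angular '[[0,0,1.25],[0,0,1.55],[0,0,1.55],[0,0,1.55],[0,0,1.55],[0,0,1.55],[0,0,1.55],[0,0,1.55]]' --grip '[60,50,40,36,34,34,34,34]'

```text
clock: 6.32
tool_pos: [0.5047, -0.3117, 0.0154]
orientation: [0.0, 0.866, 0.5, 0.0]
wrist_force: [1.4, -0.9, 0.8]
gripper_width: 0.0397
```

```bash
python3 -c "
from plan import *
plan([.505,-.3133,.015],-30);print(sense()['q'].round(3))
for n in ('side','top'):
  p,d=snapshot(n); u=proj(n,[.505,-.313,.05])[0].astype(int)
  cv2.imwrite(f'pics/b_{n}.png',cv2.resize(p[max(0,u[1]-100):u[1]+60,u[0]-100:u[0]+100,::-1],None,fx=3.5,fy=3.5))
"
```

```text
t 6.325 pos [ 0.5047 -0.3117  0.0154] F [ 1.4 -0.9  0.8] w 0.0397
xyz [-0.032  0.026  0.011] ang [ 0.002 -0.     0.003] world heading -29.98
[-0.309  0.736  1.06   1.794 -0.734  1.066  0.503]
```

View pics/b_side.png

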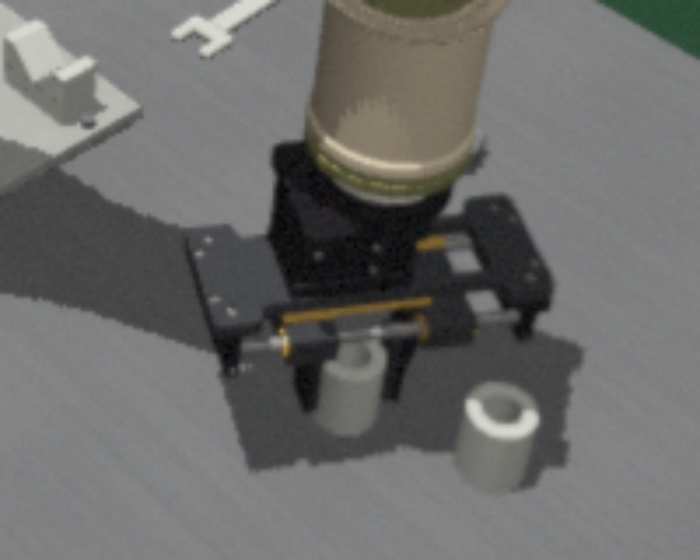

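servo_tool --xyz '[[0,0,-0.3],[0,0,-1.2],[0,0,-2.2],[0,0,-3.0],[0,0,-3.0]]' --angular '[[0,0,0],[0,0,0],[0,0,0],[0,0,0],[0,0,0]]' --grip '[34,34,34,34,34]'

```text
clock: 7.05
tool_pos: [0.5052, -0.3122, 0.1377]
orientation: [0.001, 0.866, 0.5, 0.001]
wrist_force: [-0.0, 0.7, -3.1]
gripper_width: 0.0397
```

```bash
python3 -c "
from plan import *
plan([.4876,.1115,.135],-30)
"
```

```text
t 7.05 pos [ 0.5052 -0.3122  0.1377] F [-0.   0.7 -3.1] w 0.0397
xyz [ 8.954 -5.678  0.056] ang [ 0.022 -0.005  0.001] world heading -29.99
```

servo_tool --xyz '[[0.6,-0.4,0],[1.7,-1.1,0],[2.9,-1.85,0],[4.1,-2.6,0],[5.3,-3.36,0],[6.5,-4.12,0],[7.7,-4.88,0],[8.5,-5.39,0]]' --angular '[[0,0,0],[0,0,0],[0,0,0],[0,0,0],[0,0,0],[0,0,0],[0,0,0],[0,0,0]]' --grip '[34,34,34,34,34,34,34,34]'

```text
clock: 8.05
tool_pos: [0.4864, 0.0937, 0.1346]
orientation: [-0.001, 0.865, 0.501, -0.001]
wrist_force: [0.7, -1.0, -3.2]
gripper_width: 0.0397
```

servo_tool --xyz '[[0.2,-0.13,0],[0.44,-0.28,0],[0.44,-0.28,0],[0.44,-0.28,0]]' --angular '[[0,0,0],[0,0,0],[0,0,0],[0,0,0]]' --grip '[34,34,34,34]'

```text
clock: 8.55
tool_pos: [0.4869, 0.1103, 0.1353]
orientation: [0.0, 0.866, 0.499, -0.0]
wrist_force: [0.6, 0.2, -2.8]
gripper_width: 0.0394
```

```bash
python3 -c "
from plan import *
plan([.4876,.1115,.12],-30)
for n in ('side','top'):
  p,d=snapshot(n); u=proj(n,[.487,.111,.08])[0].astype(int)
  cv2.imwrite(f'pics/c_{n}.png',cv2.resize(p[max(0,u[1]-100):u[1]+60,u[0]-100:u[0]+100,::-1],None,fx=3.5,fy=3.5))
plan([.4876,.1115,.12],-30)
"
```

```text
t 8.55 pos [0.4869 0.1103 0.1353] F [ 0.6  0.2 -2.8] w 0.0394
xyz [ 0.034 -0.     0.382] ang [ 0.     0.002 -0.01 ] world heading -30.08
t 8.65 pos [0.487  0.1106 0.1353] F [-0.7  0.  -2. ] w 0.0397
xyz [0.028 0.002 0.383] ang [-0.001 -0.001 -0.009] world heading -30.07
```

View pics/c_side.png

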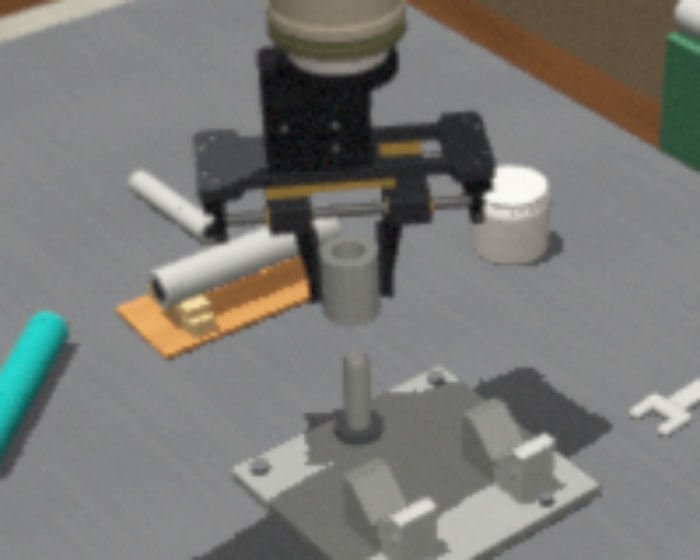

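View pics/c_top.png

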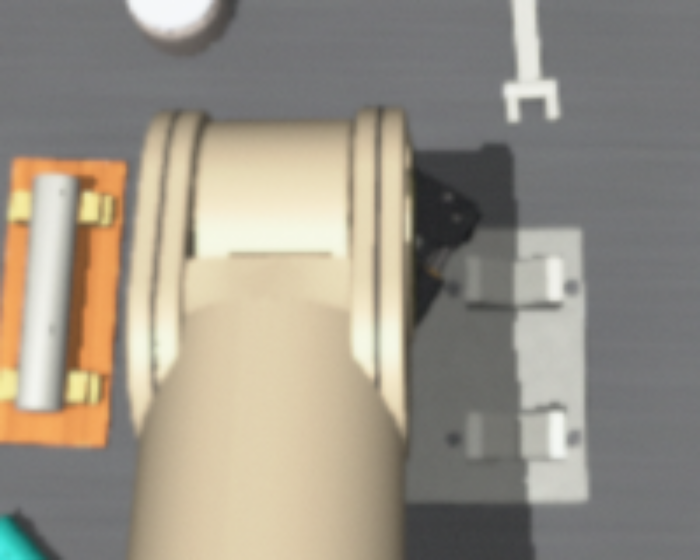

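```bash
python3 -c "
from fit import *
P=[[.487,.1106,z] for z in (.02,.05,.08,.12,.145,.17)]
u=proj('side',[.487,.111,.08])[0].astype(int)
print(((proj('side',np.array(P))-[u[0]-100,max(0,u[1]-100)])*3.5).round(1))
p,d=snapshot('side');g=cv2.cvtColor(p,cv2.COLOR_RGB2GRAY)
W=cloud('side',d)
np.savez('side1.npz',p=p,d=d)
print('stud',cyl(W,np.array([.487,.1106]),.0095,.026,.072,.02))
print('slv',cyl(W,np.array([.487,.1106]),.020,.125,.168,.028))
for r in range(u[1]-100+60,u[1]+20,4): print(r,g[r,u[0]-15:u[0]+16])
"
```

```text
[[355.4 419.3]
 [353.7 386.6]
 [352.  353. ]
 [349.7 306.6]
 [348.1 276.7]
 [346.6 246.1]]
stud (array([0.48809366, 0.10961805]), 113, np.float64(0.0016863571958235853))
slv (array([0.48600769, 0.10890371]), 356, np.float64(0.0036130422620737463))
164 [ 42  38  39  54  98 111 108 105 103  99  95  97  95  89  86  87  84  85
  82  82  76  76  77  80  70  72  43  37  33  33  33]
168 [ 36  33  39  49 109 175 199 196 190 184 174 164 140 136 136 136 139 136
 136 136 137 131  75  47  27  29  35  28  28  39  93]
172 [ 25  19  23  20  38  56 115 117 120 132 133 135 138 139 141 140 137 139
 136 137 133 133  89  38  30  25  24  25  44 104 134]
176 [ 64  33  28  16  25  46  93 132 137 131 108 112 111 118 118 120 115 109
 113 134 136 136 108  44  31  28  21  35  89 131 136]
180 [ 97  89  32  26  33  33  65  87 100 107 111 116 118 123 123 121 121 123
 121 115 110 106  93  53  31  27  30  74 129 130 133]
184 [122 156 133  58  28  33  53  87  96 101 107 112 114 117 120 115 117 117
 116 110 110 104  95  57  35  30  36  88 132 137 136]
188 [179 173 166  86  28  34  46  84  93  99 105 112 115 116 119 1
[... 412 characters left out ...]
 136 133 135 134 132 132 131 134 134 136 133]
204 [133 132 130 135 134 131 133 133 135 134 132 131 136 133 132 137 134 134
 132 129 133 133 134 133 136 135 135 137 136 129 133]
208 [133 133 133 131 133 132 130 133 133 132 134 132 131 102 112 128 135 132
 125 116 115 134 133 132 135 136 133 134 132 137 135]
212 [131 132 132 135 135 135 132 134 134 134 133 131 129  97 105 117 118 121
 119 114 110 131 130 137 134 135 134 134 135 135 137]
216 [137 133 134 133 135 134 132 134 137 136 136 132 131 105 103 114 120 119
 118 114 107 133 133 134 123 117 121 127 126 128 129]
220 [135 136 134 138 139 136 135 136 138 132 131 131 126 109 101 113 117 119
 117 112 102 109 112 114 110 114 113 112 111 110 112]
```

```bash
python3 -c "
from plan import *
plan([.4891,.1104,.100],-30)
"
```

```text
t 8.7 pos [0.4869 0.1107 0.1353] F [ 0.  -0.1 -3.2] w 0.0397
xyz [0.02  0.052 0.883] ang [-0.001 -0.001 -0.007] world heading -30.06
```

servo_tool --xyz '[[0.02,0.05,0.3],[0.02,0.05,0.65],[0.02,0.05,0.88],[0.02,0.05,0.88],[0.02,0.05,1.0],[0.02,0.05,1.1],[0.02,0.05,1.2],[0.02,0.05,1.2]]' --angular '[[0,0,0],[0,0,0],[0,0,0],[0,0,0],[0,0,0],[0,0,0],[0,0,0],[0,0,0]]' --grip '[34,34,34,34,34,34,34,34]'

```text
clock: 9.7
tool_pos: [0.4888, 0.1112, 0.0871]
orientation: [-0.0, 0.866, 0.5, -0.0]
wrist_force: [0.8, -0.0, -3.2]
gripper_width: 0.0397
```

```bash
python3 -c "
from plan import *
plan([.4891,.1104,.036],-30);print(sense()['wrist_torque'])
p,d=snapshot('side'); u=proj('side',[.487,.111,.08])[0].astype(int)
cv2.imwrite('pics/d_side.png',cv2.resize(p[u[1]-60:u[1]+40,u[0]-60:u[0]+60,::-1],None,fx=6,fy=6))
"
```

```text
t 9.7 pos [0.4888 0.1112 0.0871] F [ 0.8 -0.  -3.2] w 0.0397
xyz [-0.015  0.016  1.278] ang [-0.002  0.002  0.002] world heading -29.98
[-0.04657271  0.09241951 -0.02287862]
```

View pics/d_side.png

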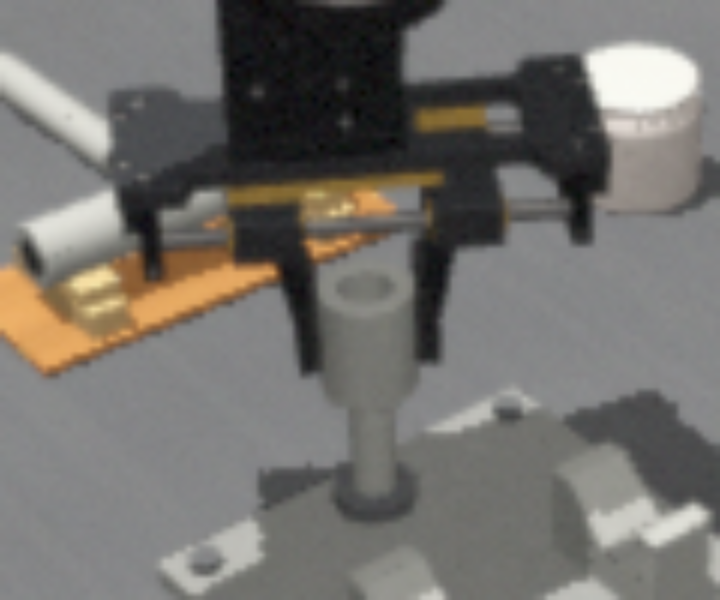

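servo_tool --xyz '[[0,0,0.15],[0,0,0.3],[0,0,0.45],[0,0,0.6]]' --angular '[[0,0,0],[0,0,0],[0,0,0],[0,0,0]]' --grip '[34,34,34,34]'

```text
clock: 10.25
tool_pos: [0.4889, 0.1112, 0.0628]
orientation: [-0.0, 0.866, 0.5, -0.0]
wrist_force: [0.4, 0.5, -2.7]
gripper_width: 0.0396
```

```bash
python3 -c "
from plan import *
plan([.4891,.1104,.0355],-30);print(sense()['wrist_torque'])
"
```

```text
t 10.25 pos [0.4889 0.1112 0.0628] F [ 0.4  0.5 -2.7] w 0.0396
xyz [-0.015  0.014  0.683] ang [-0.001  0.001  0.002] world heading -29.98
[-0.08679788  0.07807557  0.04026869]
```

No contact force; stud well inside the bore. Continue down to just above the shoulder.

servo_tool --xyz '[[0,0,0.2],[0,0,0.4],[0,0,0.55],[0,0,0.64],[0,0,0.68],[0,0,0.68]]' --angular '[[0,0,0],[0,0,0],[0,0,0],[0,0,0],[0,0,0],[0,0,0]]' --grip '[34,34,34,34,34,34]'

```text
clock: 11.0
tool_pos: [0.489, 0.1112, 0.0362]
orientation: [-0.0, 0.866, 0.5, 0.0]
wrist_force: [0.4, -0.2, -2.1]
gripper_width: 0.0398
```

```bash
python3 -c "
from plan import *
plan([.4891,.1104,.0355],-30);print(sense()['wrist_torque'])
"
```

```text
t 11.0 pos [0.489  0.1112 0.0362] F [ 0.4 -0.2 -2.1] w 0.0398
xyz [-0.018  0.012  0.017] ang [-0.    -0.001  0.002] world heading -29.98
[-0.10960114  0.06489448 -0.01537493]
```

servo_tool --xyz '[[0,0,0.02],[0,0,0.04],[0,0,0.04],[0,0,0.04],[0,0,0.04],[0,0,0.04],[0,0,0.04],[0,0,0.04]]' --angular '[[0,0,0],[0,0,0],[0,0,0],[0,0,0],[0,0,0],[0,0,0],[0,0,0],[0,0,0]]' --grip '[34,34,34,45,55,70,80,80]'

```text
clock: 12.0
tool_pos: [0.489, 0.1112, 0.0345]
orientation: [-0.0, 0.866, 0.5, 0.0]
wrist_force: [-0.2, 0.0, 0.2]
gripper_width: 0.0755
```

servo_tool --xyz '[[0,0,0],[0,0,-0.5],[0,0,-1.5],[0,0,-2.5],[0,0,-3.5],[0,0,-4.5],[0,0,-4.5]]' --angular '[[0,0,0],[0,0,0],[0,0,0],[0,0,0],[0,0,0],[0,0,-1.0],[0,0,-2.0]]' --grip '[80,80,80,80,80,80,80]'

```text
clock: 12.88
tool_pos: [0.4904, 0.1116, 0.2171]
orientation: [-0.0, 0.786, 0.618, 0.003]
wrist_force: [-0.1, 0.6, 0.3]
gripper_width: 0.0801
```

```bash
python3 -c "
from fit import *
from plan import *
p,d=snapshot('side'); u=proj('side',[.487,.111,.08])[0].astype(int)
cv2.imwrite('pics/e_side.png',cv2.resize(p[u[1]-60:u[1]+40,u[0]-60:u[0]+60,::-1],None,fx=6,fy=6))
W=cloud('side',d);print(top(W,np.array([.488,.109]),.060,.024),cyl(W,np.array([.4885,.109]),.020,.03,.065,.028))
plan([.530,.3225,.12],88.8);print(sense()['q'].round(3))
"
```

```text
(array([0.48271631, 0.09663548, 0.23246757]), array([0.48679538, 0.1072792 ]), 405) (array([0.48840241, 0.11056201]), 175, np.float64(0.001841252244114507))
t 12.925 pos [0.4896 0.1117 0.2157] F [ 0.3 -0.2  0.6] w 0.0803
xyz [ 5.353 -0.232  2.411] ang [ 2.5000e-02 -1.2000e-02 -1.2763e+01] world heading -13.3
[-1.508  0.084  1.276  1.836 -0.086  1.28  -0.441]
```

View pics/e_side.png

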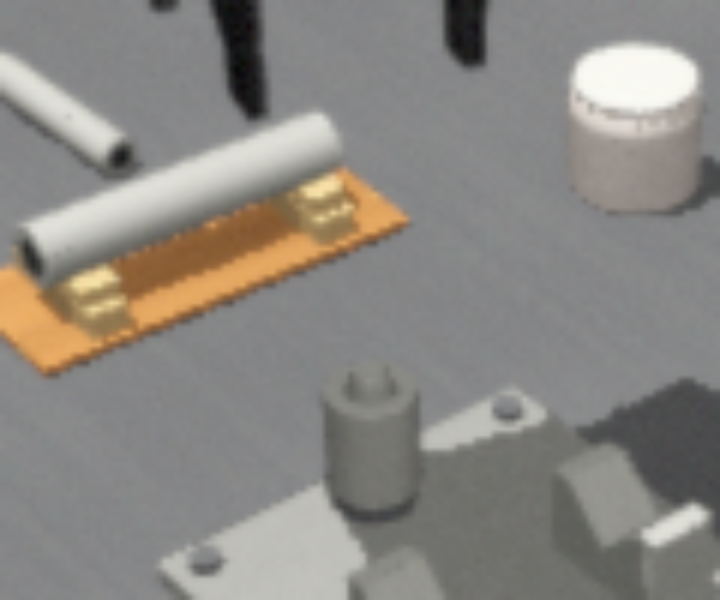

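servo_tool --xyz '[[0.5,0,0],[1.2,-0.05,0],[1.9,-0.1,0],[2.6,-0.1,0]]' --angular '[[0,0,-1.0],[0,0,-2.2],[0,0,-3.4],[0,0,-4.6]]' --grip '[80,80,80,80]'

```text
clock: 13.42
tool_pos: [0.5101, 0.2139, 0.2139]
orientation: [-0.0, 0.552, 0.834, -0.0]
wrist_force: [-0.1, -0.5, 1.5]
gripper_width: 0.0801
```

```bash
python3 -c "
from plan import *
plan([.530,.3228,.12],88.8);print(sense()['q'].round(3))
"
```

```text
t 13.425 pos [0.5101 0.2139 0.2139] F [-0.1 -0.5  1.5] w 0.0801
xyz [2.313 1.523 2.345] ang [-7.000e-03 -3.000e-03 -8.226e+00] world heading 22.99
[-1.366  0.276  1.058  1.708 -0.249  1.304  0.143]
```

q3 is falling; continue.

servo_tool --xyz '[[0.6,0.4,0.2],[1.2,0.8,0.5],[1.8,1.2,0.8],[2.31,1.52,1.1],[2.31,1.52,1.4],[2.31,1.52,1.7],[2.31,1.52,2.0],[2.31,1.52,2.0]]' --angular '[[0,0,-1.2],[0,0,-2.4],[0,0,-3.6],[0,0,-4.8],[0,0,-6.0],[0,0,-7.2],[0,0,-8.22],[0,0,-8.22]]' --grip '[80,80,80,80,80,80,80,80]'

```text
clock: 14.42
tool_pos: [0.5298, 0.3212, 0.1331]
orientation: [-0.001, 0.014, 1.0, -0.001]
wrist_force: [-0.0, -0.2, 0.2]
gripper_width: 0.0803
```

```bash
python3 -c "
from plan import *
from fit import *
for n in ('side','top'):
  p,d=snapshot(n); u=proj(n,[.53,.32,.05])[0].astype(int)
  cv2.imwrite(f'pics/f_{n}.png',cv2.resize(p[max(0,u[1]-80):u[1]+60,max(0,u[0]-80):u[0]+80,::-1],None,fx=4.5,fy=4.5))
p,d=snapshot('side');W=cloud('side',d);print('slv',cyl(W,np.array([.4885,.109]),.020,.03,.065,.028),top(W,np.array([.488,.109]),.060,.024))
plan([.530,.3228,.017],88.8);print(sense()['q'].round(3))
"
```

```text
slv (array([0.48871982, 0.11037963]), 172, np.float64(0.0016646470489393552)) (array([0.48448169, 0.10436217, 0.06979906]), array([0.48735056, 0.1089743 ]), 166)
t 14.575 pos [0.5307 0.3218 0.1348] F [0.2 0.5 0.7] w 0.0799
xyz [0.018 0.025 2.945] ang [ 0.     0.001 -0.056] world heading 88.35
[-1.162  0.452  0.71   1.616 -0.311  1.19   1.157]
```

View pics/f_side.png

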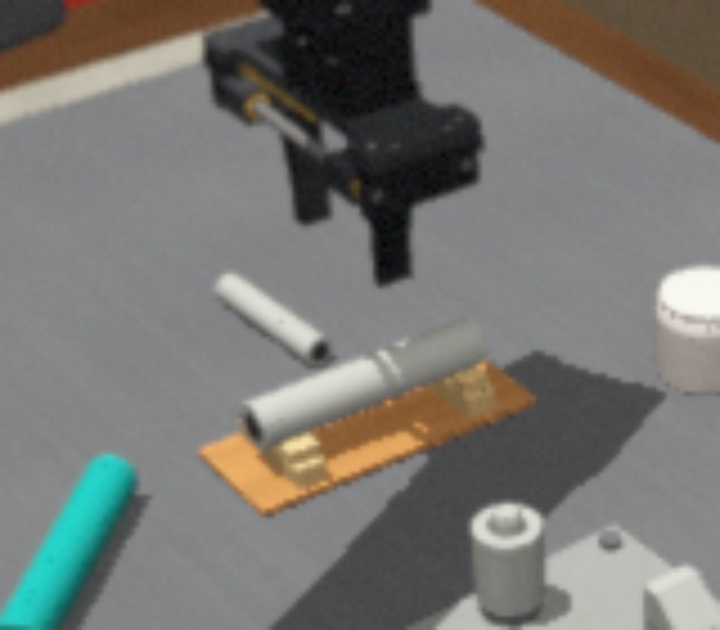

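View pics/f_top.png

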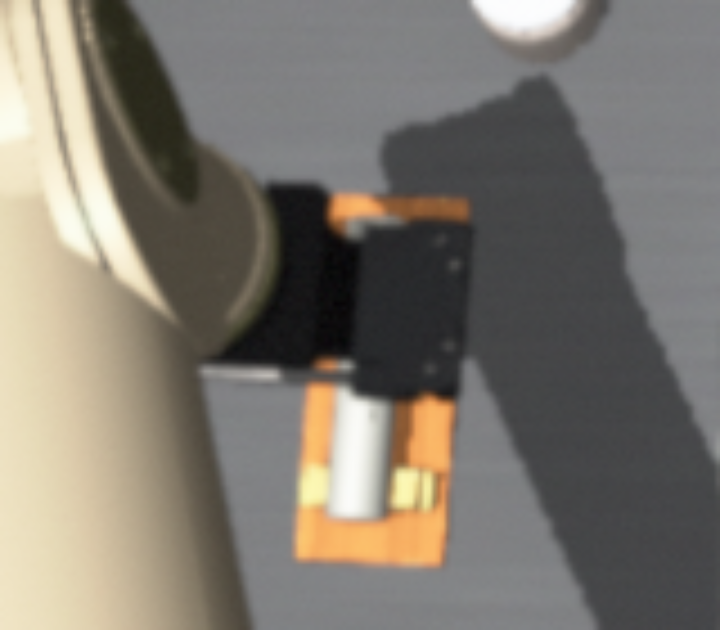

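servo_tool --xyz '[[0.02,0.025,0.5],[0.02,0.025,1.2],[0.02,0.025,1.9],[0.02,0.025,2.5],[0.02,0.025,2.9],[0.02,0.025,2.93],[0.02,0.025,2.93]]' --angular '[[0,0,-0.05],[0,0,-0.05],[0,0,-0.05],[0,0,-0.05],[0,0,-0.05],[0,0,-0.05],[0,0,-0.05]]' --grip '[68,68,68,68,68,68,68]'

```text
clock: 15.45
tool_pos: [0.5301, 0.3231, 0.018]
orientation: [0.0, 0.009, 1.0, 0.0]
wrist_force: [0.5, 0.9, 1.0]
gripper_width: 0.0682
```

```bash
python3 -c "
from plan import *
plan([.530,.3228,.017],88.8);print(sense()['q'].round(3))
"
```

```text
t 15.45 pos [0.5301 0.3231 0.018 ] F [0.5 0.9 1. ] w 0.0682
xyz [ 0.003 -0.007  0.024] ang [0.004 0.006 0.02 ] world heading 88.96
[-1.109  0.586  0.638  1.704 -0.406  0.987  1.23 ]
```

servo_tool --xyz '[[0,0,0.02],[0,0,0.02],[0,0,0.02],[0,0,0.02],[0,0,0.02],[0,0,0.02],[0,0,0.02],[0,0,0.02]]' --angular '[[0,0,0],[0,0,0],[0,0,0],[0,0,0],[0,0,0],[0,0,0],[0,0,0],[0,0,0]]' --grip '[50,40,30,25,25,25,25,25]'

```text
clock: 16.45
tool_pos: [0.5297, 0.3228, 0.0165]
orientation: [-0.0, 0.009, 1.0, -0.0]
wrist_force: [-0.3, -0.5, 1.4]
gripper_width: 0.0311
```

```bash
python3 -c "
from plan import *
plan([.530,.3228,.017],88.8);print(sense()['wrist_torque'])
"
```

```text
t 16.45 pos [0.5297 0.3228 0.0165] F [-0.3 -0.5  1.4] w 0.0311
xyz [-0.007  0.001 -0.011] ang [-0.    -0.     0.021] world heading 88.97
[-0.26972995 -0.00162467  0.00342444]
```

servo_tool --xyz '[[0,0,-0.2],[0,0,-0.7],[0,0,-1.4],[0,0,-2.1],[0,0,-2.8],[0,0,-2.8],[0,0,-2.8]]' --angular '[[0,0,0],[0,0,0],[0,0,0],[0,0,0],[0,0,0],[0,0,0],[0,0,0]]' --grip '[25,25,25,25,25,25,25]'

```text
clock: 17.32
tool_pos: [0.5291, 0.3228, 0.1278]
orientation: [-0.0, 0.009, 1.0, -0.0]
wrist_force: [-0.2, -0.0, -6.1]
gripper_width: 0.0309
```

```bash
python3 -c "
from plan import *
from fit import *
for n in ('side','top'):
  p,d=snapshot(n); u=proj(n,[.53,.32,.13])[0].astype(int)
  cv2.imwrite(f'pics/g_{n}.png',cv2.resize(p[max(0,u[1]-80):u[1]+60,max(0,u[0]-80):u[0]+80,::-1],None,fx=4.5,fy=4.5)); np.savez(n+'2.npz',p=p,d=d)
plan([.489,.0062,.135],90.9);print(sense()['wrist_torque'],sense()['q'])
"
```

```text
t 17.425 pos [0.5289 0.3226 0.1273] F [ 0.  -0.2 -5.2] w 0.0307
xyz [ 0.858 -7.926 -0.183] ang [-0.008 -0.012 -0.239] world heading 88.98
[-0.03548105  0.01943393  0.09531404] [-1.16184374  0.45820029  0.70596216  1.62412401 -0.3155058   1.17870382
  1.16869193]
```

View pics/g_side.png

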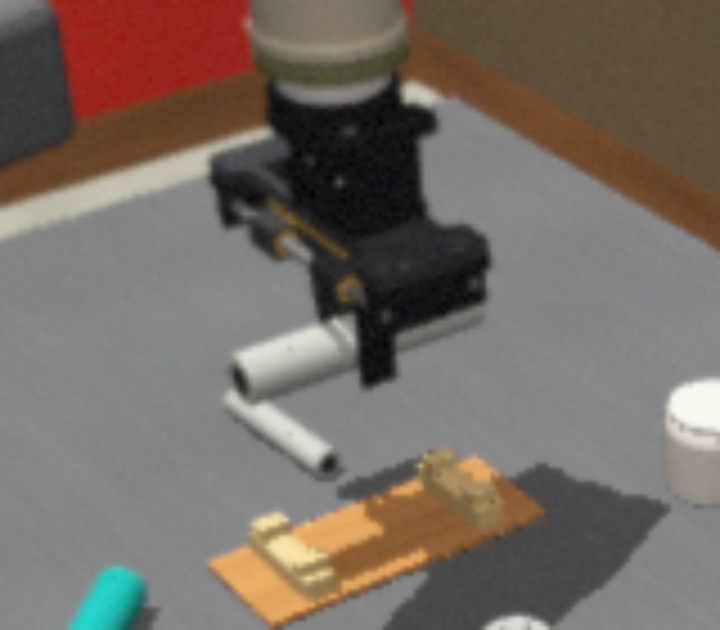

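View pics/g_top.png

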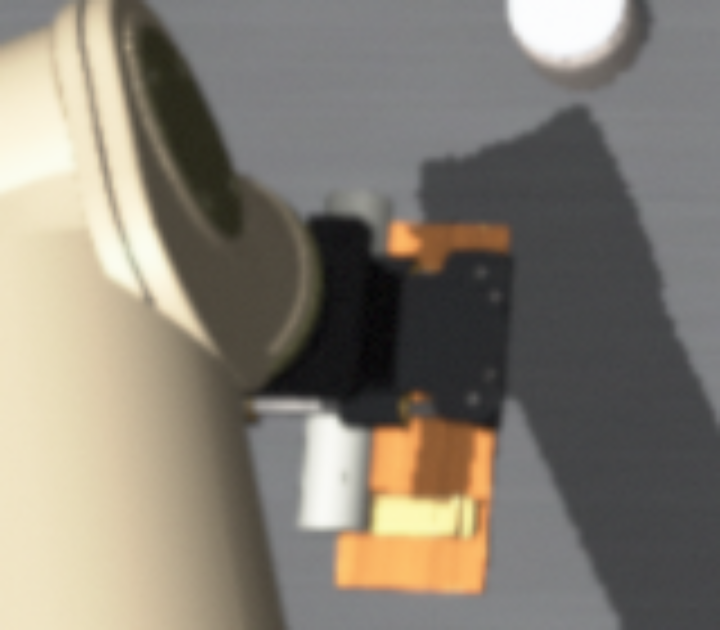

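servo_tool --xyz '[[0.05,-0.5,-0.1],[0.15,-1.5,-0.2],[0.3,-2.7,-0.2],[0.4,-3.9,-0.2],[0.55,-5.1,-0.2],[0.7,-6.3,-0.2],[0.8,-7.4,-0.2],[0.85,-7.9,-0.2]]' --angular '[[0,0,0],[0,0,0],[0,0,-0.1],[0,0,-0.24],[0,0,-0.24],[0,0,-0.24],[0,0,-0.24],[0,0,-0.24]]' --grip '[25,25,25,25,25,25,25,25]'

```text
clock: 18.42
tool_pos: [0.4889, 0.004, 0.1362]
orientation: [-0.0, -0.006, 1.0, 0.0]
wrist_force: [0.3, 0.6, -5.8]
gripper_width: 0.0312
```

servo_tool --xyz '[[0,0,0],[0,0,0.2],[0,0,0.5],[0,0,0.75],[0,0,0.75]]' --angular '[[0,0,0],[0,0,0],[0,0,0],[0,0,0],[0,0,0]]' --grip '[25,25,25,25,25]'

```text
clock: 19.05
tool_pos: [0.4893, 0.0076, 0.1054]
orientation: [-0.001, -0.008, 1.0, -0.001]
wrist_force: [-0.0, 1.8, -5.2]
gripper_width: 0.0311
```

```bash
python3 -c "
from plan import *
from fit import *
for n in ('side','top'):
  p,d=snapshot(n); u=proj(n,[.49,.0,.07])[0].astype(int)
  cv2.imwrite(f'pics/i_{n}.png',cv2.resize(p[max(0,u[1]-70):u[1]+60,max(0,u[0]-80):u[0]+80,::-1],None,fx=4.5,fy=4.5)); np.savez(n+'3.npz',p=p,d=d)
plan([.4898,.0064,.037],90.95);print(sense()['wrist_torque'],sense()['q'])
"
```

```text
t 19.15 pos [0.4901 0.0076 0.1064] F [-0.2  0.4 -5. ] w 0.0315
xyz [ 0.007 -0.028  1.736] ang [-0.003 -0.002 -0.006] world heading 90.9
[-0.02263061 -0.01417166  0.01444128] [-0.92192549  0.17727541  0.89333249  1.98731196 -0.15881259  1.04817624
  1.6300406 ]
```

View pics/i_side.png

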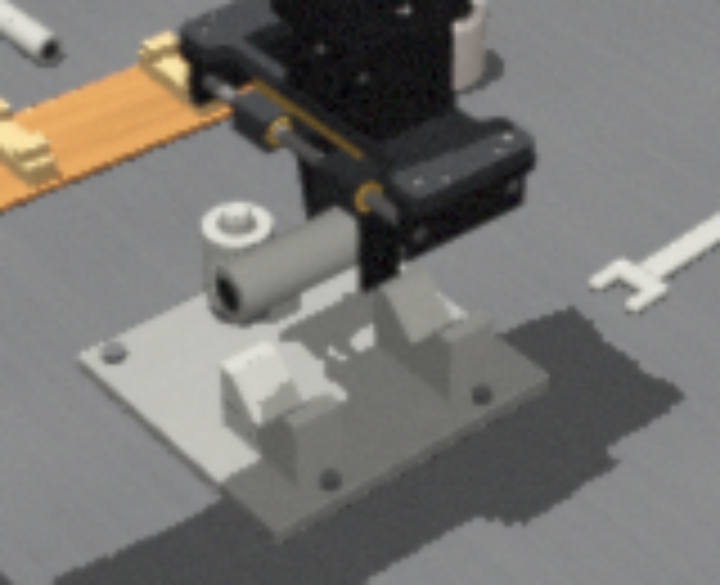

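View pics/i_top.png

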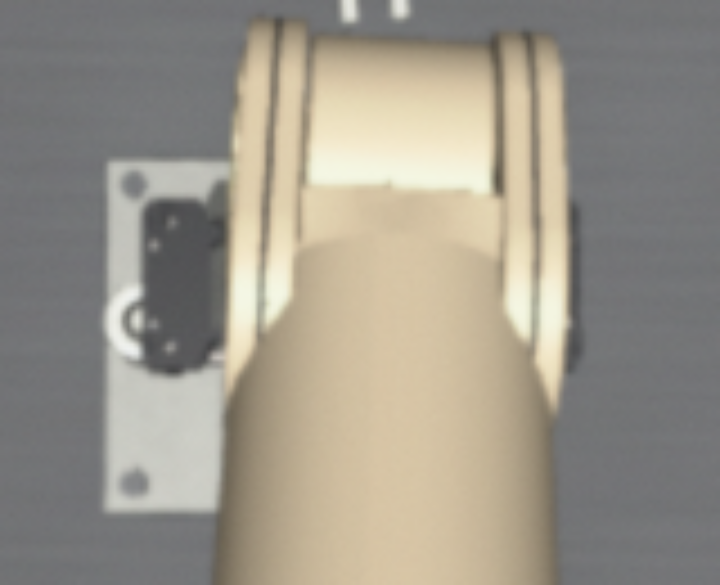

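servo_tool --xyz '[[0,-0.02,0.3],[0,-0.03,0.7],[0,-0.03,1.1],[0,-0.03,1.4],[0,-0.03,1.6],[0,-0.03,1.6]]' --angular '[[0,0,0],[0,0,0],[0,0,0],[0,0,0],[0,0,0],[0,0,0]]' --grip '[25,25,25,25,25,25]'

```text
clock: 19.9
tool_pos: [0.4898, 0.0061, 0.042]
orientation: [-0.0, -0.008, 1.0, -0.0]
wrist_force: [-0.3, 0.5, -5.4]
gripper_width: 0.031
```

```bash
python3 -c "
from plan import *
plan([.4898,.0064,.0355],90.95);print(sense()['wrist_torque'],sense()['q'])
"
```

```text
t 19.9 pos [0.4898 0.0061 0.042 ] F [-0.3  0.5 -5.4] w 0.031
xyz [-0.001  0.006  0.163] ang [-0.003 -0.006 -0.008] world heading 90.89
[ 0.0119108   0.01561498 -0.00628913] [-0.85203254  0.30261376  0.84543562  2.03956805 -0.28382437  0.91848901
  1.73201586]
```

servo_tool --xyz '[[0,0,0.04],[0,0,0.08],[0,0,0.12],[0,0,0.12]]' --angular '[[0,0,0],[0,0,0],[0,0,0],[0,0,0]]' --grip '[25,25,25,25]'

```text
clock: 20.4
tool_pos: [0.49, 0.0064, 0.0377]
orientation: [-0.0, -0.008, 1.0, 0.0]
wrist_force: [0.4, 0.4, -5.2]
gripper_width: 0.0311
```

```bash
python3 -c "
from plan import *
plan([.4898,.0064,.0355],90.95);print(sense()['wrist_torque'])
"
```

```text
t 20.4 pos [0.49   0.0064 0.0377] F [ 0.4  0.4 -5.2] w 0.0311
xyz [ 0.005 -0.     0.055] ang [ 0.001 -0.    -0.006] world heading 90.9
[0.05013134 0.03208033 0.03056301]
```

servo_tool --xyz '[[0,0,0.02],[0,0,0.04],[0,0,0.055],[0,0,0.055]]' --angular '[[0,0,0],[0,0,0],[0,0,0],[0,0,0]]' --grip '[25,25,25,25]'

```text
clock: 20.9
tool_pos: [0.4904, 0.0059, 0.0358]
orientation: [0.0, -0.008, 1.0, -0.0]
wrist_force: [-0.1, -2.6, 0.2]
gripper_width: 0.0313
```

```bash
python3 -c "
from plan import *
plan([.4898,.0064,.0355],90.95);print(sense()['wrist_torque'])
"
```

```text
t 20.9 pos [0.4904 0.0059 0.0358] F [-0.1 -2.6  0.2] w 0.0313
xyz [0.014 0.012 0.007] ang [-0.001  0.004 -0.009] world heading 90.88
[-0.53524856  0.20124142 -0.0101949 ]
```

servo_tool --xyz '[[0,-0.015,0],[0,-0.025,0.01],[0,-0.025,0.02],[0,-0.025,0.02]]' --angular '[[0,0,0],[0,0,0],[0,0,0],[0,0,0]]' --grip '[25,25,25,25]'

```text
clock: 21.4
tool_pos: [0.4904, 0.0054, 0.0352]
orientation: [0.0, -0.008, 1.0, 0.0]
wrist_force: [-3.5, -1.8, 7.8]
gripper_width: 0.0312
```

```bash
python3 -c "
from plan import *
plan([.4898,.0064,.0355],90.95);print(sense()['wrist_torque'])
"
```

```text
t 21.4 pos [0.4904 0.0054 0.0352] F [-3.5 -1.8  7.8] w 0.0312
xyz [ 0.013  0.024 -0.008] ang [ 0.003  0.002 -0.004] world heading 90.91
[-0.18378769  0.64130786  0.25991185]
```

servo_tool --xyz '[[0,-0.01,0.01],[0,-0.015,0.02],[0,-0.015,0.02],[0,-0.015,0.02]]' --angular '[[0,0,0],[0,0,0],[0,0,0],[0,0,0]]' --grip '[25,25,25,25]'

```text
clock: 21.9
tool_pos: [0.4904, 0.0053, 0.035]
orientation: [-0.0, -0.008, 1.0, 0.001]
wrist_force: [-6.9, 0.3, 19.3]
gripper_width: 0.0312
```

```bash
python3 -c "
from plan import *
plan([.4898,.0064,.0355],90.95);print(sense()['wrist_torque'])
for n in ('side',):
  p,d=snapshot(n); u=proj(n,[.49,.0,.07])[0].astype(int)
  cv2.imwrite(f'pics/j_{n}.png',cv2.resize(p[max(0,u[1]-70):u[1]+60,max(0,u[0]-80):u[0]+80,::-1],None,fx=4.5,fy=4.5)); np.savez(n+'4.npz',p=p,d=d)
"
```

```text
t 21.9 pos [0.4904 0.0053 0.035 ] F [-6.9  0.3 19.3] w 0.0312
xyz [ 0.014  0.028 -0.013] ang [ 0.012 -0.    -0.003] world heading 90.92
[0.13499579 1.59456249 0.1732524 ]
```

View pics/j_side.png

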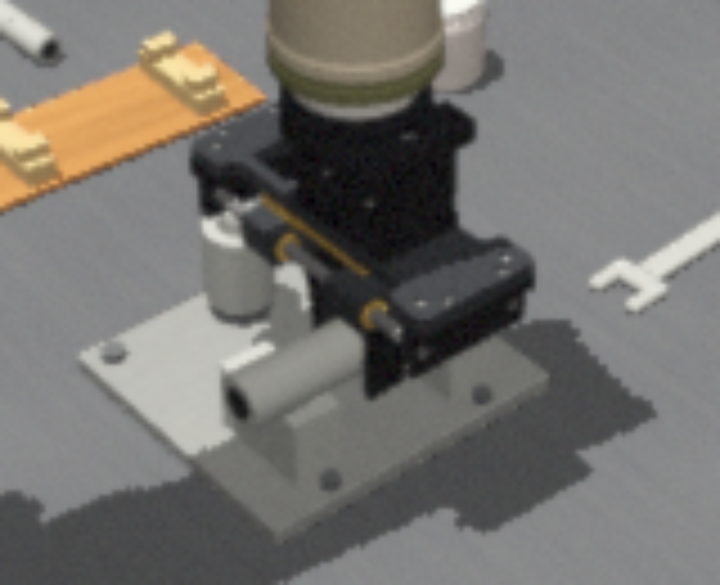

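servo_tool --xyz '[[0.01,0,-0.005],[0.015,0,-0.008],[0.015,0,-0.008],[0.015,0,-0.008]]' --angular '[[0,0,0],[0,0,0],[0,0,0],[0,0,0]]' --grip '[25,25,25,25]'

```text
clock: 22.45
tool_pos: [0.4904, 0.0053, 0.035]
orientation: [0.001, -0.008, 1.0, 0.001]
wrist_force: [-2.2, -0.3, 10.0]
gripper_width: 0.0313
```

```bash
python3 -c "
from plan import *
from fit import *
plan([.4898,.0064,.0355],90.95);print(sense()['wrist_torque'])
p,d=snapshot('side');W=cloud('side',d)
print('slv',cyl(W,np.array([.4885,.109]),.020,.03,.065,.028))
z=np.load('side0.npz')
a=np.load('side4.npz');W=cloud('side',a['d'])
m=(W[...,0]<.47)&(W[...,0]>.38)&(abs(W[...,1]-.005)<.03)&(W[...,2]>.058)&(W[...,2]<.08);q=W[m];print(len(q),q.min(0),q.max(0),q[:,1].mean())
q0=q[:,0]
for lo in (.40,.42,.44):
  s=q[(q0>lo)&(q0<lo+.02)]; print(lo,s[:,2].max().round(4),np.percentile(s[:,2],90).round(4),len(s))
"
```

```text
t 22.45 pos [0.4904 0.0053 0.035 ] F [-2.2 -0.3 10. ] w 0.0313
xyz [ 0.014  0.028 -0.011] ang [ 0.008  0.01  -0.002] world heading 90.93
[0.15168495 0.48024213 0.15073456]
slv (array([0.48851521, 0.11044458]), 157, np.float64(0.001604876574523488))
268 [ 0.40904765 -0.01476885  0.05809565] [0.46995557 0.01628221 0.07316422] -0.002562400257005113
0.4 0.0724 0.0696 64
0.42 0.0732 0.0713 82
0.44 0.072 0.0707 80
```

servo_tool --xyz '[[0.002,0,0.004],[0.004,0,0.006],[0.004,0,0.006],[0.004,0,0.006],[0.004,0,0.006],[0.004,0,0.006]]' --angular '[[0,0,0],[0,0,0],[0,0,0],[0,0,0],[0,0,0],[0,0,0]]' --grip '[25,25,25,25,25,25]'

```text
clock: 23.25
tool_pos: [0.4904, 0.0053, 0.035]
orientation: [0.001, -0.008, 1.0, 0.001]
wrist_force: [-3.3, 0.3, 13.2]
gripper_width: 0.0313
```

```bash
python3 -c "
from plan import *
for _ in range(3):
  snapshot('side');plan([.4898,.0064,.0355],90.95)
p,d=snapshot('top');cv2.imwrite('pics/k.png',p[:,:,::-1])
"
```

```text
t 23.3 pos [0.4904 0.0053 0.035 ] F [-3.9  1.  12.3] w 0.0314
xyz [ 0.014  0.028 -0.012] ang [ 0.009  0.012 -0.002] world heading 90.94
t 23.35 pos [0.4904 0.0053 0.035 ] F [-2.1 -0.2 12.4] w 0.031
xyz [ 0.014  0.027 -0.012] ang [ 0.009  0.012 -0.002] world heading 90.94
t 23.4 pos [0.4904 0.0053 0.035 ] F [-3.3  0.5 12.8] w 0.031
xyz [ 0.014  0.028 -0.012] ang [ 0.009  0.012 -0.002] world heading 90.94
```

View pics/k.png

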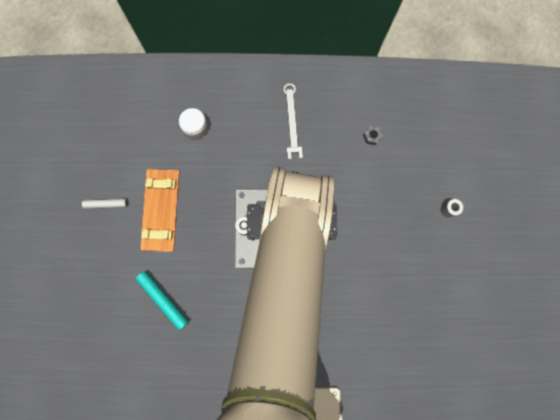

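servo_tool --xyz '[[0.002,0,0.004],[0.003,0,0.005],[0.003,0,0.005],[0.003,0,0.005]]' --angular '[[0,0,0],[0,0,0],[0,0,0],[0,0,0]]' --grip '[25,25,25,25]'

```text
clock: 23.95
tool_pos: [0.4904, 0.0053, 0.035]
orientation: [0.001, -0.008, 1.0, 0.001]
wrist_force: [-3.3, 0.5, 15.7]
gripper_width: 0.031
```

```bash
python3 -c "
from plan import *
for _ in range(2):
  snapshot('side');plan([.4898,.0064,.0355],90.95)
s=sense()
assert 12<s['wrist_force'][2]<19
print(job_done())
"
```

```text
t 24.0 pos [0.4904 0.0053 0.035 ] F [-3.4  0.7 15.1] w 0.0312
xyz [ 0.014  0.028 -0.013] ang [ 0.01   0.013 -0.003] world heading 90.93
t 24.05 pos [0.4904 0.0053 0.035 ] F [-4.8 -0.5 14.7] w 0.0311
xyz [ 0.014  0.027 -0.013] ang [ 0.01   0.013 -0.002] world heading 90.93
the job is handed in; nothing more can be done
None
```

I put the sleeve on the stud and let go of it. Then I laid the pin in both V-rests and handed the job in at 24 s, still gripping and pressing it. The hand-in gave no verdict.

**Sleeve:** I took the one nearer the base and centred it in the jaws with two grips at right angles. It slid down to the shoulder with no contact force showing at the stops on the way. After release, the side view showed it upright, with the stud's top inside the bore. The side camera still put it in the same place once the pin was down, within 1 mm.

**Pin:** I took the larger grey pin from the tray; it weighs about 0.55 kg.
- **Push:** the last readings were about 15 N downward.
- **Sideways force:** force across the V was about 0. About 3–5 N remains along the V and was not fully relieved. The first touch was on the stud-side slope, so I shifted the pin about 1.5 mm across.
- **Height and centring:** the gripper height matches full seating to about 0.1 mm. The pin's top measured roughly 71–73 mm at its highest points, against 70.6 mm expected. It is about 1 mm off centre along the V, by the depth image.

**Bystanders:** the last top view showed the wrench, nut and tin in their starting places.

**Disagreements:** the two cameras differed by up to about 3.5 mm in y. The top camera agreed with the gripped sleeve's position, so I relied on it, and used the side view to correct the approach to the stud by about 2 mm. The gripper read 31 mm on the 32 mm pin, and I left that unexplained.

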